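# Set up the fine sharpening plate on a carver's bench

### The job

Draw the red sharpening plate straight up out of its slot in the rack, lay it down flat on the brown leather pad with its red face up and let go. Then take it again by its long sides and lower it gently into the wooden bench holder, so that it lies flat, red face up, fully down between the corner stops. Leave the blue and green plates in their slots, and the mallet and the oil bottle standing where they are.

Things in the scene. Friction and masses are not known exactly. Their poses are not given: they have to be found in the camera images.
- red_plate: sharpening plate 8 mm thick, 150 long, 52 high as it stands in the rack on a long edge; about 0.2 kg. Red grit on one face, grey metal on the other. Origin: middle of the long edge that is lowest in the rack, midway through the thickness; z points across the 52 mm width (up in the rack), y along the length, x out of the red face
- red_plate_mid (a point): centre of the red plate (middle of length, width and thickness); axes as the plate
- blue_plate: a sharpening plate like red_plate, same size and frame, but with a blue grit face; it stands in another slot of the rack and must stay there
- green_plate: a sharpening plate like red_plate, same size and frame, but with a green grit face; it stands in another slot of the rack and must stay there
- rack: dark wood rack, fixed, 138 (x) x 180 (y) x 32 mm high, origin at centre of underside. Three slots along y at x = -42, 0, +42 mm, 10.5 wide, 158 long, floors 8 mm above the bench. One plate in each (which colour varies), grit faces to rack +x, top edges 60 mm above the bench, 28 mm out of the rack; 34 mm clear between plates
- pad: brown leather pad, fixed flat on the bench, 130 (x) x 190 (y) x 3 mm thick, origin at the centre of its underside
- holder: pale wood holder, fixed, 84 (x) x 200 (y) mm, origin at centre of underside. Plate lies along y on the bed, 18 mm above the bench, between dark stops 6 mm higher: 57 mm clear between side stops, 156 between end stops. Side stops only 52 to 78 mm from the centre along y; the middle 104 mm of the bed is waisted to 40 mm wide, leaving room for fingers beside the plate
- mallet: carver's mallet of pale wood, loose, standing on its head: head 82 mm across, 195 mm tall in all, origin at the centre of its underside
- oil: amber oil bottle with a black cap, loose, 54 mm across, 120 mm tall, origin at the centre of its underside
Not all that is in view belongs to the job. Leave any orange or turquoise look-alike of the red_plate alone.

How it is judged (in metres and radians):
On the way, in this order (a step that is already met when the one before it is completed fails the run):
1. the red plate is drawn clear of the rack, its lower edge above the rack's top, still upright (z of red_plate in the frame of rack above 0.034 m and angle between red_plate's own z axis and vertical below 0.5 rad), for 0.05 s.
2. the red plate lies flat on the leather pad, red face up, let go (x of red_plate_mid in the frame of pad between -0.05 and 0.05 m and y of red_plate_mid in the frame of pad between -0.05 and 0.05 m and z of red_plate_mid in the frame of pad between 0.003 and 0.011 m and angle between red_plate's own x axis and vertical below 0.1 rad and linear speed of red_plate below 0.03 m/s and contact force between each of the fingers, the arm and red_plate below 0.1 N), for 0.2 s.
At the end, for the whole second after the job is handed in: red plate flat in the holder, red face up: level within 0.05 rad, centre within 4.5 mm across, 5.5 mm along and about 2.2 mm of seated height, lengthwise within 0.1 rad, at rest; blue and green plates upright within 12 mm, mallet and oil bottle upright within 25 mm of their starts (x of red_plate_mid in the frame of holder between -0.0045 and 0.0045 m and y of red_plate_mid in the frame of holder between -0.0055 and 0.0055 m and z of red_plate_mid in the frame of holder between 0.0195 and 0.0242 m and angle between the y axis of red_plate and the y axis of holder, either way round below 0.1 rad and angle between red_plate's own x axis and vertical below 0.05 rad and linear speed of red_plate below 0.02 m/s and distance of each of blue_plate, green_plate from where it was at the start of the episode below 0.012 m and angle between each of blue_plate, green_plate's own z axis and vertical below 0.2 rad and distance of each of mallet, oil from where it was at the start of the episode below 0.025 m and angle between each of mallet, oil's own z axis and vertical below 0.15 rad); the robot touches nothing.
It fails at once if the blue or the green plate is shifted more than 12 mm or tipped, or the mallet or oil bottle is shifted more than 25 mm or tipped (not (distance of blue_plate from where it was at the start of the episode below 0.012 m) or not (distance of green_plate from where it was at the start of the episode below 0.012 m) or not (angle between blue_plate's own z axis and vertical below 0.2 rad) or not (angle between green_plate's own z axis and vertical below 0.2 rad) or not (distance of mallet from where it was at the start of the episode below 0.025 m) or not (distance of oil from where it was at the start of the episode below 0.025 m) or not (angle between mallet's own z axis and vertical below 0.15 rad) or not (angle between oil's own z axis and vertical below 0.15 rad)).
It fails at once if the red plate is dropped or thrown into the holder (faster than 0.45 m/s close over its bed) (horizontal distance between red_plate_mid and holder below 0.06 m and linear speed of red_plate above 0.45 m/s and z of red_plate_mid in the frame of holder below 0.06 m).
It also fails if it takes over 69 s, if anything falls off the work surface, if the arm or the gripper's body presses on something with over 40 N, if the wrist force passes 120 N, or if a joint passes its speed limit or range.

### The arm

A 7-joint arm with a two-finger parallel gripper is mounted at the origin on the work surface. World frame = base frame: x ahead of the robot, y to its left, z up, the work surface at z = 0. Lengths are in mm, angles in rad, forces in N, time in s.
With the tool pointing down it reaches from about 400 to 925 mm from the base axis. Payload 4.1 kg.
Tool frame: the origin (TCP) lies on the mounting face of the last link; the fingertips stand 173 mm ahead of it and the grasp point (between the pads) lies 155 mm ahead of it; z points along the fingers, y is the line along which they close (so a half turn about z gives the same grasp; the last joint's range is limited). The gripper opens to 85 mm and grips with 20 to 120 N. Pads are 22 mm wide; open, the fingers measure 114 mm over their backs; the gripper's body (76 mm by 85 mm) begins 54 mm behind the grasp point. The pads swing forward as they close: fully open they stand 13 mm farther back than shut.
Start: joints at [-1.284, 0.398, 0.045, 1.537, -0.019, 1.207, -0.051], TCP at [244.568, 602.249, 404.747] pointing down, gripper open.
Joint ranges: [-2.82, 2.82], [-0.49, 2.23], [-1.37, 1.46], [0, 2.46], [-1.36, 4.5], [0.23, 2], [-2.94, 2.94]. Speed limits (rad/s): [2.57, 2.57, 3.14, 3.14, 3.14, 3.14, 3.14].

### API

Orientations are given as a rotation vector (axis times angle).
In Python, from bench import r gives the robot as it stands.
- The arm moves only by the tool send_rows, never from a script. Its argument "motion" is a list of rows, each a list of 3 entries, a list of its own where there are three numbers: the opening, from 0 (shut) to 1 (fully open), then the shift along the tool's x, y, z normalised to -1 to 1, where 1 is 200 mm, then the turn, a rotation vector about the tool's x, y, z normalised to -1 to 1, where 1 is pi/2 rad. In form: [[hand, [x, y, z], [wx, wy, wz]], ...]. A call has 1 to 5 rows; each row is the pose to reach, as a shift and turn from the pose commanded when the call began, along the tool's axes at that moment; what a row does not reach only later rows make up. A row lasts 1/8 s, in which the tool goes at most 62.5 mm and 10.7 degrees, less where a joint would pass 70% of its speed; a pose out of reach is approached as far as the arm can. A call with a number of a shift or a turn outside -1 to 1 is refused whole. A call with a gripper value outside its range is refused whole. The fingers move at their own pace and stop on an object; "newtons" is the grip in N (left out, the last holds). Time passes only in rows, so rows that repeat a pose let the fingers close. It gives the time, the measured TCP pose, the force, the opening and the grip force at its end, in the units of the state.
- r.get_obs(): the state, without advancing time (a new reading comes with each control period).
- r.get_image(name): name is "scene" or "top"; returns a dict with "img" (420x560x3 uint8, red, green, blue), "range_z" (420x560 float32, mm along the optical axis (not along the pixel's ray), 0 where there is no reading), "mtx" (3x3 intrinsics, pixels), "T" (4x4, takes a point from camera to world coordinates). Camera axes: x right, y down, z forward; pixel columns grow to the right and rows downward; lengths in mm; the calibration is good to about 2 mm. A picture is of the moment at which its call begins.
- r.close_job(): hands the job in; it is judged then, once.
The state is a dict: "clock": time; "qpos": joint angles; "joint_velocities": joint speeds; "tau": joint torques, N m; "eef_pos": TCP position; "ee_rot": TCP orientation; "wrist_force": force on the tool from outside, world axes, zero at the start; "wrist_torque": the same for the moment, N m; "opening": opening from 0.0 (shut) to 1.0 (fully open); "grasp_force": force on a finger pad.
Only numpy, scipy, OpenCV 4.12 (cv2) and the standard library are available. Lean on these libraries where they do the work, as an engineer would, in place of code of your own. Each camera call takes 0.05 s, during which the arm holds its last target. There are 200 camera calls.

## Working session

There is one attempt and no reset: what is moved stays moved. The work goes in short steps, Python scripts to look and compute and a tool call to move; the robot and the scene stay as the last step left them, time stands still between calls to the robot, and variables do not carry over. Pictures are saved under pics/ and viewed, at most 10 in all, crops included, and the job is handed in when it is done.

Besides the shell and the picture viewer there is one more tool, called after "Request:" by a JSON object that holds its "fn" and its "kwargs". send_rows: Moves the arm, as the interface text tells. Its arguments: {"type":"object","properties":{"motion":{"type":"array"},"newtons":{"type":"number"}},"required":["motion"]}

```bash
mkdir -p pics
cat > h.py <<'E'
from bench import r
import numpy as np, cv2
from scipy.spatial.transform import Rotation as R
def snap(n):
    d=r.get_image(n); np.savez(f'/tmp/{n}.npz',**d); return d
def pw(d,u,v,w=1):
    p=d['range_z'][v-w:v+w+1,u-w:u+w+1]; p=p[p>0]; z=np.median(p)
    return (d['T']@np.r_[np.linalg.inv(d['mtx'])@[u,v,1]*z,1])[:3]
def cloud(d):
    h,w=d['range_z'].shape; u,v=np.meshgrid(np.arange(w),np.arange(h))
    z=d['range_z']; P=np.stack([u*z,v*z,z],-1)@np.linalg.inv(d['mtx']).T
    return P@d['T'][:3,:3].T+d['T'][:3,3]
E
python3 - <<'E'
from h import *
for n in('scene','top'):
    d=snap(n); cv2.imwrite(f'pics/{n}0.png',cv2.resize(d['img'][...,::-1],(800,600)))
    print(n,d['T'].round(2).tolist(),d['mtx'].tolist())
print(r.get_obs())
E
```

```text
scene [[0.72, 0.57, -0.39, 833.33], [0.69, -0.61, 0.39, -325.18], [-0.01, -0.55, -0.83, 731.58], [0.0, 0.0, 0.0, 1.0]] [[380.86651759038523, 0.0, 282.00421445055787], [0.0, 380.86651759038523, 206.5241352887111], [0.0, 0.0, 1.0]]
top [[-0.03, -0.99, 0.15, 384.17], [-1.0, 0.03, -0.0, -9.81], [-0.0, -0.15, -0.99, 1072.0], [0.0, 0.0, 0.0, 1.0]] [[419.4887047492516, 0.0, 279.51854910993427], [0.0, 419.4887047492516, 203.41680845574842], [0.0, 0.0, 1.0]]
{'clock': 0.1, 'qpos': array([-1.28399365,  0.39911964,  0.04503748,  1.53772575, -0.01868505,
        1.20690864, -0.05069923]), 'joint_velocities': array([ 1.47446636e-03, -1.32481774e-03,  3.27996937e-05, -2.04343238e-03,
        1.76579097e-03,  3.25774538e-04,  1.69037457e-04]), 'tau': array([ 4.09778455e-03, -4.76267338e+01,  1.36952810e+00, -2.54950601e+01,
        1.18456609e-02,  5.00307637e-03,  5.12551281e-06]), 'eef_pos': array([244.45966574, 602.00128633, 403.7786474 ]), 'ee_rot': array([-6.02046229e-01, -3.08316097e+00,  2.71533885e-03]), 'wrist_force': array([ 0.15073318, -0.80659346, -0.52004689]), 'wrist_torque': array([-0.00181011,  0.02695664, -0.03080049]), 'grasp_force': 0.0, 'opening': 1.0022995202899314}
```

View pics/scene0.png

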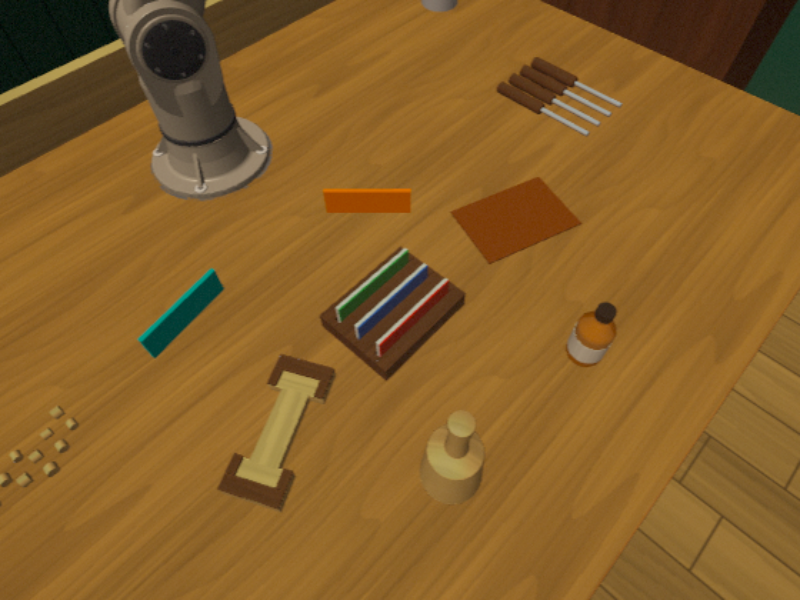

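View pics/top0.png

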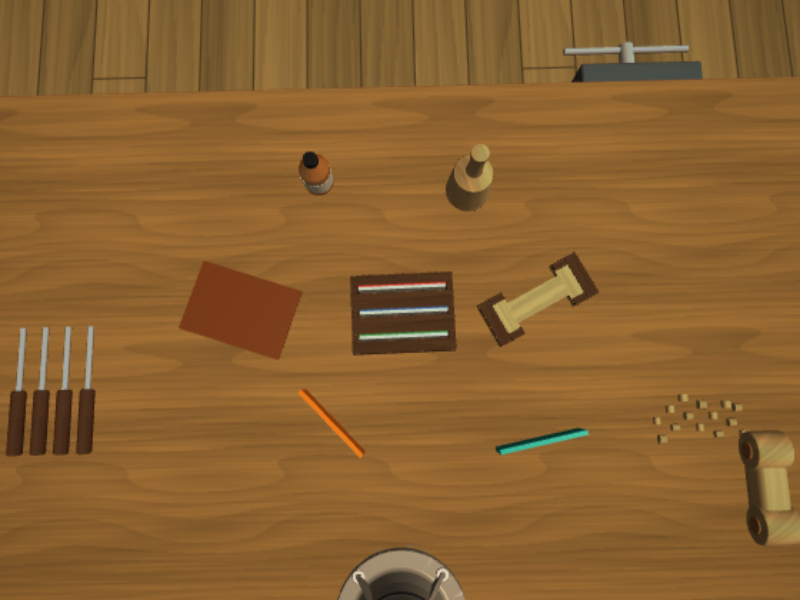

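The red plate is at scene (412,318) and top (403,287), in the rack's outermost slot. Look-alikes are the orange plate at scene (367,201), the turquoise one at scene (182,312), and the brown-red pad at scene (515,220). The blue and green plates are the inner slots. I choose the plate in the far slot, and will check it in a crop.

```bash
cat >> h.py <<'E'
def rect(P):
    (c,s,a)=cv2.minAreaRect(P[:,:2].astype(np.float32)); b=cv2.boxPoints((c,s,a))
    e=[b[1]-b[0],b[2]-b[1]]; e=max(e,key=np.linalg.norm)
    return np.round(c,1),np.round(s,1),round(float(np.degrees(np.arctan2(e[1],e[0])))%180,2)
E
python3 - <<'E'
from h import *
for n in('top','scene'):
    d=dict(np.load(f'/tmp/{n}.npz')); C=cloud(d); hsv=cv2.cvtColor(d['img'],cv2.COLOR_RGB2HSV).astype(int); H,S,V=hsv[...,0],hsv[...,1],hsv[...,2]
    x,y,z=C[...,0],C[...,1],C[...,2]
    print(n,'bench z',np.median(z[(x>300)&(x<900)&(abs(y)<400)]))
    def rep(name,m):
        m=cv2.morphologyEx(m.astype(np.uint8),cv2.MORPH_OPEN,np.ones((2,2)))
        k,l,st,_=cv2.connectedComponentsWithStats(m)
        for i in np.argsort(-st[1:,4])[:3]+1:
            if st[i,4]>25:
                q=l==i;P=C[q]; print(name,st[i].tolist(),*rect(P),'z',np.percentile(P[:,2],[5,50,95]).round(1))
    reg=(d['range_z']>0)&(x>250)&(x<950)&(abs(y)<500)
    near=reg&(abs(y)<140)&(x>380)&(x<760)
    rep('platetops',near&(z>54)&(z<66))
    rep('racktop',near&(z>27)&(z<37))
    rep('pad',reg&(y>100)&(z<9)&(S>150)&(V<150)&(H<12))
    rep('holderstop',reg&(y<-80)&(z>20.5)&(z<30)&(x>480))
    rep('holderbed',reg&(y<-80)&(z>14)&(z<30)&(x>480))
    rep('tall',reg&(z>75)&(x>600))
d=dict(np.load('/tmp/scene.npz'));cv2.imwrite('pics/crop.png',cv2.resize(d['img'][165:275,215:335,::-1],None,fx=5,fy=5,interpolation=cv2.INTER_CUBIC))
E
```

```text
top bench z -0.4603249432109351
platetops [252, 233, 62, 6, 214] [465.9 -17.9] [  7.7 153.9] 92.08 z [25.3 57.9 62.2]
platetops [252, 198, 61, 7, 211] [549.7 -18.4] [  9.7 151.3] 93.19 z [39.6 57.8 61.7]
platetops [253, 217, 30, 5, 104] [507.3  19.4] [ 6.  72.3] 90.75 z [35.3 56.7 61.1]
racktop [246, 191, 74, 58, 2986] [482.3 -19.8] [196. 183.] 0.95 z [26.4 31.1 57.9]
pad [127, 184, 85, 68, 3601] [487.4 170.6] [408.3 128.4] 70.98 z [-1.6  1.8  5.1]
holderstop [388, 178, 32, 35, 344] [ 562.3 -330.5] [84.2 57.2] 26.75 z [ 0.9 23.  26.7]
holderstop [336, 206, 18, 24, 201] [ 505.9 -186.3] [53.1 53.9] 117.02 z [18.3 23.2 26.2]
holderbed [336, 178, 84, 52, 1652] [ 485.3 -180. ] [ 84.4 395. ] 117.13 z [ 3.1 18.6 25.4]
holderbed [314, 137, 24, 12, 61] [ 704.  -134.6] [64.3 17.4] 76.58 z [-1.7 17.6 29.3]
tall [317, 102, 29, 38, 790] [609.4 -83. ] [ 68.5 468.6] 153.69 z [ 70.  107.  191.9]
tall [210, 107, 21, 21, 323] [586.1  53.5] [420.4  49.4] 24.11 z [ 73.5  88.4 120.3]
scene bench z 0.8357198309860223
platetops [265, 196, 51, 48, 315] [ 652.3 -151.2] [ 89.8 494.1] 125.85 z [46.9 58.8 62.1]
[... 183 characters left out ...]
p [226, 174, 101, 88, 2881] [ 599.6 -152.4] [207.  543.2] 122.67 z [27.8 32.6 60.7]
holderstop [154, 318, 52, 39, 823] [ 673.8 -309.9] [312.4  71.7] 7.46 z [16.9 24.2 26.3]
holderstop [207, 254, 28, 26, 346] [ 664.5 -233. ] [ 51.6 381.2] 159.09 z [16.4 24.  26.3]
holderbed [154, 254, 82, 104, 3034] [ 624.  -309.6] [179.1 379.8] 150.48 z [13.3 19.3 25.8]
holderbed [238, 234, 42, 30, 132] [ 535.4 -104.3] [98.8 26.2] 16.92 z [ 8.6 18.8 28.1]
holderbed [300, 343, 33, 11, 96] [ 758.5 -165.5] [60.2 14.7] 44.3 z [-0.4 16.4 26.8]
tall [299, 288, 42, 55, 1665] [ 756.4 -196.8] [ 68.7 291.3] 107.66 z [ 76.7 108.6 193.1]
tall [407, 213, 26, 28, 560] [780.8 -47. ] [ 50.3 564. ] 95.6 z [ 73.8  89.6 121.2]
```

View pics/crop.png

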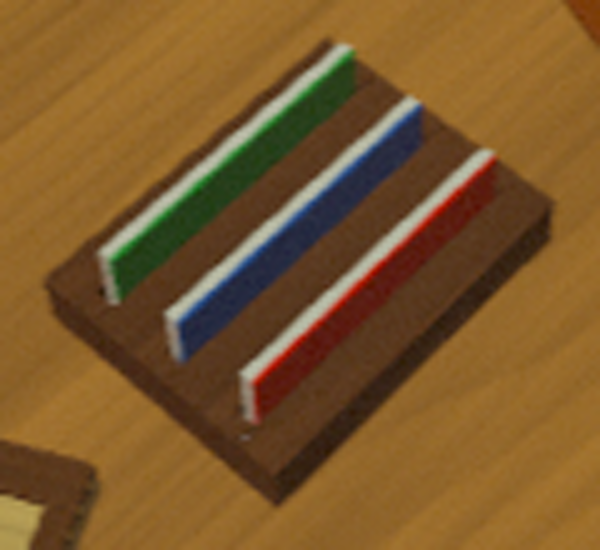

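The crop confirms it: green, blue and red plates in the slots, with the red face toward the outer side (rack +x). Now refined measurements, projecting masked pixels onto planes of known height.

```bash
cat >> h.py <<'E'
def onplane(d,m,h):
    v,u=np.nonzero(m); k=np.linalg.inv(d['mtx'])@np.array([u,v,np.ones(len(u))]); k=d['T'][:3,:3]@k
    o=d['T'][:3,3]; s=(h-o[2])/k[2]; return (o[:,None]+k*s).T
def comps(m,n,mn=25):
    k,l,st,_=cv2.connectedComponentsWithStats(m.astype(np.uint8))
    return [(l==i) for i in np.argsort(-st[1:,4])[:n]+1 if st[i,4]>mn]
E
python3 - <<'E'
from h import *
for n in('top','scene'):
    d=dict(np.load(f'/tmp/{n}.npz')); C=cloud(d); h=cv2.cvtColor(d['img'],cv2.COLOR_RGB2HSV).astype(int); H,S,V=h[...,0],h[...,1],h[...,2]
    x,y,z=C[...,0],C[...,1],C[...,2]; reg=d['range_z']>0
    box=lambda a,b,c,e:reg&(x>a)&(x<b)&(y>c)&(y<e)
    print(n)
    print('rack',rect(onplane(d,comps(box(410,610,-125,90)&(z>28)&(z<64),1)[0]&(z<36),32)))
    for m in comps(box(440,590,-110,70)&(z>55)&(z<64)&(S<110),3,40): print('plate',m.sum(),rect(onplane(d,m,60)))
    print('pad',rect(onplane(d,comps(box(380,640,140,400)&(z<8)&((S>190)&(H<11)),1)[0],3)))
    b=comps(box(420,640,-380,-130)&(z>13)&(z<29),1)[0]
    print('holder',rect(onplane(d,b&(z>21),24)),'all',rect(onplane(d,b,21)))
    print('mallet',[rect(C[m]) for m in comps(box(640,860,-200,-60)&(z>170),1,8)],'oil',[rect(C[m]) for m in comps(box(640,860,100,260)&(z>105),1,8)])
E
```

```text
top
rack (array([509.1, -15.5]), array([137.9, 179.7]), 91.09)
plate 178 (array([508.9, -16.7]), array([  8.7, 146.2]), 91.02)
plate 171 (array([466.2, -14.4]), array([  7. , 147.6]), 91.12)
plate 142 (array([549.5, -15.3]), array([  6.1, 147.1]), 91.34)
pad (array([534.3, 296.9]), array([ 33.3, 134. ]), 147.98)
holder (array([ 528.3, -255.9]), array([ 83.8, 199.9]), 117.18) all (array([ 528.4, -255.9]), array([ 84., 202.]), 117.18)
mallet [(array([ 734.6, -141. ]), array([27.5, 28.5]), 133.94)] oil [(array([760. , 132.6]), array([23.5, 24.4]), 162.86)]
scene
rack (array([510. , -16.5]), array([139.9, 182. ]), 91.1)
plate 189 (array([510.2, -18. ]), array([ 11. , 151.6]), 91.13)
plate 157 (array([465.5, -16.4]), array([  5.9, 149.3]), 91.11)
plate 139 (array([549. , -15.6]), array([  4.6, 150.2]), 91.13)Traceback (most recent call last):
  File "<stdin>", line 9, in <module>
IndexError: list index out of range
```

Run:
```python
from h import *
d=dict(np.load('/tmp/top.npz'))
m=np.zeros((420,560),np.uint8)
c=(np.array([(204,262),(301,291),(279,359),(180,327)])*.7).astype(np.int32)
cv2.fillPoly(m,[c],1); print(rect(onplane(d,m>0,3)))
o=r.get_obs(); print(R.from_rotvec(o['ee_rot']).as_matrix().round(3), R.from_rotvec([-2.220,-2.222,0]).as_matrix().round(2))
```

```text
(array([526.5, 274.9]), array([191.9, 129.7]), 70.94)
[[-0.927  0.376 -0.001]
 [ 0.376  0.927 -0.002]
 [-0.    -0.002 -1.   ]] [[-0.  1. -0.]
 [ 1.  0.  0.]
 [ 0. -0. -1.]]
```

Request:
{"fn": "send_rows", "kwargs": {"motion": [[0.3,[-0.43,-0.38,0],[0,0,0]],[0.3,[-0.86,-0.76,0],[0,0,0]],[0.3,[-0.86,-0.76,0],[0,0,0]],[0.3,[-0.86,-0.76,0],[0,0,0]]]}}

```text
clock: 0.6
eef_pos: [348.2, 393.5, 404.4]
ee_rot: [0.607, 3.082, -0.002]
wrist_force: [0.8, -0.0, -0.7]
opening: 0.301
grasp_force: 0.0
```

Request:
{"fn": "send_rows", "kwargs": {"motion": [[0.3,[-0.86,-0.76,0],[0,0,0]],[0.3,[-0.86,-0.76,0],[0,0,0]],[0.3,[-0.86,-0.76,0],[0,0,0]],[0.3,[-0.86,-0.76,0],[0,0,0]]]}}

```text
clock: 1.1
eef_pos: [449.7, 187.9, 404.6]
ee_rot: [0.607, 3.082, -0.001]
wrist_force: [0.4, -0.2, 0.2]
opening: 0.297
grasp_force: 0.0
```

Request:
{"fn": "send_rows", "kwargs": {"motion": [[0.3,[-0.86,-0.765,0],[0,0,0.55]],[0.3,[-0.86,-0.765,0],[0,0,0.55]],[0.3,[-0.86,-0.765,0],[0,0,0.55]],[0.3,[-0.86,-0.765,0],[0,0,0.55]],[0.3,[-0.86,-0.765,0],[0,0,0.55]]]}}

```text
clock: 1.72
eef_pos: [551.2, -19.8, 404.6]
ee_rot: [1.852, 2.536, -0.003]
wrist_force: [-1.4, 0.5, 0.2]
opening: 0.298
grasp_force: 0.0
```

Request:
{"fn": "send_rows", "kwargs": {"motion": [[0.3,[0,0,0],[0,0,0.19]],[0.3,[0,0,0],[0,0,0.19]],[0.3,[0,0,0],[0,0,0.19]]]}}

```text
clock: 2.1
eef_pos: [550.5, -15.2, 404.3]
ee_rot: [-2.194, -2.248, 0.001]
wrist_force: [-0.6, 0.6, 0.0]
opening: 0.307
grasp_force: 0.0
```

```bash
cat >> h.py <<'E'
def st():
    o=r.get_obs(); M=R.from_rotvec(o['ee_rot']).as_matrix()
    print('t',round(o['clock'],2),'p',o['eef_pos'].round(1),'q',o['qpos'].round(2),'F',o['wrist_force'].round(1),'op',round(o['opening'],3),'g',round(o['grasp_force'],1)); print(M.round(4)); return o,M
def go(target,phi=None):
    o,M=st(); print('tool shift/200',(M.T@(np.array(target)-o['eef_pos'])/200).round(4))
    if phi is not None:
        f=np.degrees(np.arctan2(M[1,1],M[0,1])); print('phi',f.round(2),'wz',round((f-phi)/90,4))
E
python3 -c "
from h import *
go([551.2,-15,208],1.1)"
```

```text
t 2.1 p [550.5 -15.2 404.3] q [-0.57  0.26  0.62  1.79 -0.17  1.14  0.13] F [-0.6  0.6  0. ] op 0.307 g 0.0
[[-2.410e-02  9.997e-01 -9.000e-04]
 [ 9.997e-01  2.410e-02 -1.000e-04]
 [-1.000e-04 -9.000e-04 -1.000e+00]]
tool shift/200 [0.001  0.0042 0.9814]
phi 1.38 wz 0.0031
```

Request:
{"fn": "send_rows", "kwargs": {"motion": [[0.3,[0,0.004,0.3],[0,0,0.003]],[0.3,[0,0.004,0.6],[0,0,0.003]],[0.3,[0,0.004,0.8],[0,0,0.003]],[0.3,[0,0.004,0.9],[0,0,0.003]],[0.3,[0,0.004,0.9],[0,0,0.003]]]}}

```text
clock: 2.72
eef_pos: [550.7, -15.1, 223.1]
ee_rot: [-2.198, -2.241, 0.005]
wrist_force: [0.2, 0.1, 0.9]
opening: 0.3
grasp_force: 0.0
```

```bash
python3 -c "
from h import *
go([551.2,-15,210],1.1)
d=snap('scene'); cv2.imwrite('pics/pre.png',cv2.resize(d['img'][130:290,200:360,::-1],None,fx=3.7,fy=3.7,interpolation=cv2.INTER_CUBIC))"
```

```text
t 2.73 p [550.7 -15.1 223.1] q [-0.47  0.49  0.53  1.95 -0.34  0.79  0.27] F [0.2 0.1 0.9] op 0.3 g 0.0
[[-1.950e-02  9.998e-01 -4.000e-03]
 [ 9.998e-01  1.950e-02 -3.000e-04]
 [-2.000e-04 -4.000e-03 -1.000e+00]]
tool shift/200 [0.0006 0.003  0.0654]
phi 1.12 wz 0.0002
```

View pics/pre.png

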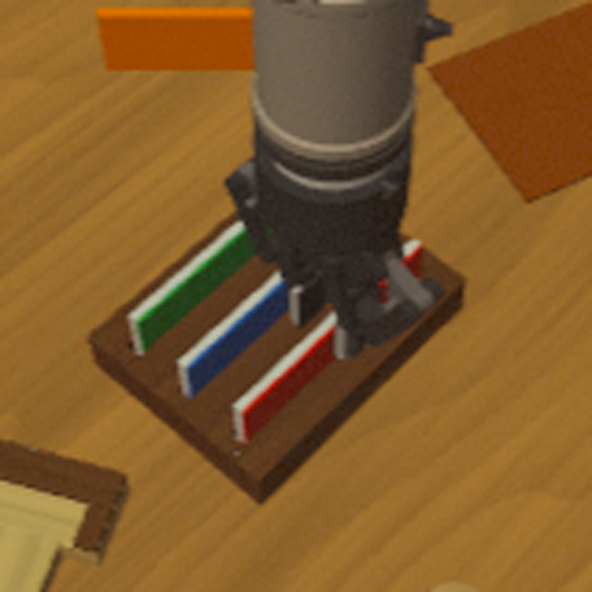

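The fingers straddle the red plate, with the outer pad at (345,335) and the inner one at (305,300) clear of blue. I'll go down, grip and lift.

Request:
{"fn": "send_rows", "kwargs": {"motion": [[0.3,[0,0.003,0.04],[0,0,0]],[0.3,[0,0.003,0.065],[0,0,0]],[0.3,[0,0.003,0.065],[0,0,0]]]}}

```text
clock: 3.15
eef_pos: [552.1, -15.2, 211.7]
ee_rot: [-2.201, -2.241, -0.0]
wrist_force: [0.4, 0.1, 0.7]
opening: 0.299
grasp_force: 0.0
```

Request:
{"fn": "send_rows", "kwargs": {"newtons": 50, "motion": [[0.0,[0,0,0],[0,0,0]],[0.0,[0,0,0],[0,0,0]],[0.0,[0,0,0],[0,0,0]],[0.0,[0,0,0],[0,0,0]]]}}

```text
clock: 3.65
eef_pos: [552.3, -15.3, 212.0]
ee_rot: [2.201, 2.241, 0.001]
wrist_force: [-1.5, -0.2, 3.1]
opening: 0.081
grasp_force: 50.0
```

Request:
{"fn": "send_rows", "kwargs": {"motion": [[0.0,[0,0,-0.05],[0,0,0]],[0.0,[0,0,-0.1],[0,0,0]],[0.0,[0,0,-0.15],[0,0,0]],[0.0,[0,0,-0.2],[0,0,0]],[0.0,[0,0,-0.25],[0,0,0]]]}}

```text
clock: 4.28
eef_pos: [552.1, -15.3, 262.5]
ee_rot: [2.201, 2.241, 0.001]
wrist_force: [0.1, 0.7, -3.2]
opening: 0.082
grasp_force: 49.1
```

```bash
python3 -c "
from h import *
st()"
```

```text
t 4.28 p [552.1 -15.3 262.5] q [-0.49  0.43  0.56  1.93 -0.3   0.86  0.24] F [ 0.1  0.7 -3.2] op 0.082 g 49.1
[[-1.790e-02  9.998e-01  3.000e-04]
 [ 9.998e-01  1.790e-02  2.000e-04]
 [ 2.000e-04  3.000e-04 -1.000e+00]]
```

Request:
{"fn": "send_rows", "kwargs": {"motion": [[0.0,[0,0,-0.3],[0,0,0]],[0.0,[0,0,-0.55],[0,0,0]],[0.0,[0.2,0.05,-0.7],[0,0,0]],[0.0,[0.4,0.14,-0.7],[0,0,0]],[0.0,[0.63,0.21,-0.7],[0,0,0]]]}}

```text
clock: 4.9
eef_pos: [592.2, 112.0, 402.9]
ee_rot: [2.202, 2.239, 0.002]
wrist_force: [1.3, -0.0, -4.0]
opening: 0.08
grasp_force: 49.6
```

Request:
{"fn": "send_rows", "kwargs": {"motion": [[0.0,[0.2,0.07,0],[0,0,-0.1]],[0.0,[0.4,0.14,0],[0,0,-0.2]],[0.0,[0.63,0.21,0],[0,0,-0.3]],[0.0,[0.63,0.21,0],[0,0,-0.4]],[0.0,[0.63,0.21,0],[0,0,-0.5]]]}}

```text
clock: 5.52
eef_pos: [631.4, 239.0, 401.4]
ee_rot: [-1.166, -2.917, 0.002]
wrist_force: [-0.3, -1.2, -2.8]
opening: 0.082
grasp_force: 49.6
```

Request:
{"fn": "send_rows", "kwargs": {"motion": [[0.0,[0,0,0],[0,0,-0.11]],[0.0,[0,0,0],[0,0,-0.22]],[0.0,[0,0,0],[0,0,-0.33]],[0.0,[0,0,0],[0,0,-0.44]],[0.0,[0,0,0],[0,0,-0.55]]]}}

```text
clock: 6.15
eef_pos: [631.4, 237.9, 401.7]
ee_rot: [0.16, -3.137, 0.001]
wrist_force: [-0.2, 0.3, -2.9]
opening: 0.084
grasp_force: 49.6
```

```bash
python3 -c "
from h import *
go([635,237,400],161)"
```

```text
t 6.15 p [631.4 237.9 401.7] q [-0.56  0.45  0.19  1.48 -0.09  1.22  1.32] F [-0.2  0.3 -2.9] op 0.084 g 49.6
[[-9.948e-01 -1.015e-01 -5.000e-04]
 [-1.015e-01  9.948e-01 -7.000e-04]
 [ 5.000e-04 -7.000e-04 -1.000e+00]]
tool shift/200 [-0.0174 -0.0061  0.0087]
phi 95.83 wz -0.7241
```

Request:
{"fn": "send_rows", "kwargs": {"motion": [[0.0,[0.05,-0.1,0],[0,0,-0.1]],[0.0,[0.093,-0.17,0],[0,0,-0.2]],[0.0,[0.093,-0.17,0],[0,0,-0.3]],[0.0,[0.093,-0.17,0],[0,0,-0.4]],[0.0,[0.093,-0.17,0],[0,0,-0.5]]]}}

```text
clock: 6.78
eef_pos: [616.2, 202.1, 401.8]
ee_rot: [1.347, -2.838, 0.001]
wrist_force: [-1.3, -1.3, -2.7]
opening: 0.081
grasp_force: 49.6
```

Request:
{"fn": "send_rows", "kwargs": {"motion": [[0.0,[0,0,0],[-0.1,0,0]],[0.0,[0,0,0],[-0.2,0,0]],[0.0,[0,0,0],[-0.3,0,0]],[0.0,[0,0,0],[-0.4,0,0]],[0.0,[0,0,0],[-0.5,0,0]]]}}

```text
clock: 7.4
eef_pos: [616.7, 201.8, 401.8]
ee_rot: [1.123, -2.381, -0.989]
wrist_force: [-0.1, 0.1, -3.7]
opening: 0.079
grasp_force: 50.0
```

```bash
python3 -c "
from h import *
o,M=st()
z=M[:,2]; print('tilt',np.degrees(np.arccos(-z[2])), 'dir',np.degrees(np.arctan2(z[1],z[0])))
go([616,202,170])"
```

```text
t 7.4 p [616.7 201.8 401.8] q [-0.18  0.56 -0.09  1.41 -0.57  1.68  2.27] F [-0.1  0.1 -3.7] op 0.079 g 50.0
[[-6.363e-01 -5.441e-01 -5.469e-01]
 [-7.715e-01  4.491e-01  4.507e-01]
 [ 4.000e-04  7.087e-01 -7.055e-01]]
tilt 45.12723241923252 dir 140.50745558125297
t 7.4 p [616.7 201.8 401.8] q [-0.18  0.56 -0.09  1.41 -0.57  1.68  2.27] F [-0.1  0.1 -3.7] op 0.079 g 50.0
[[-6.363e-01 -5.441e-01 -5.469e-01]
 [-7.715e-01  4.491e-01  4.507e-01]
 [ 4.000e-04  7.087e-01 -7.055e-01]]
tool shift/200 [ 0.001  -0.819   0.8204]
```

Request:
{"fn": "send_rows", "kwargs": {"motion": [[0.0,[0,-0.17,0.17],[0,0,0]],[0.0,[0,-0.36,0.36],[0,0,0]],[0.0,[0,-0.55,0.55],[0,0,0]],[0.0,[0,-0.7,0.7],[0,0,0]],[0.0,[0,-0.82,0.82],[0,0,0]]]}}

```text
clock: 8.02
eef_pos: [616.5, 201.7, 167.6]
ee_rot: [1.124, -2.384, -0.983]
wrist_force: [-0.1, -0.1, -3.0]
opening: 0.079
grasp_force: 50.1
```

Request:
{"fn": "send_rows", "kwargs": {"motion": [[0.0,[0,-0.02,0.02],[0,0,0]],[0.0,[0,-0.04,0.04],[0,0,0]],[0.0,[0,-0.05,0.05],[0,0,0]],[0.0,[0,-0.055,0.055],[0,0,0]]]}}

```text
clock: 8.52
eef_pos: [616.9, 202.7, 155.4]
ee_rot: [1.126, -2.384, -0.987]
wrist_force: [-1.3, 0.5, -3.2]
opening: 0.081
grasp_force: 50.3
```

```bash
python3 -c "
from h import *
st()
d=snap('scene'); cv2.imwrite('pics/lay.png',cv2.resize(d['img'][80:280,250:500,::-1],None,fx=3.2,fy=3,interpolation=cv2.INTER_CUBIC))"
```

```text
t 8.53 p [616.9 202.7 155.4] q [-0.18  0.82 -0.09  1.54 -0.56  1.33  2.49] F [-1.3  0.5 -3.2] op 0.081 g 50.3
[[-0.6357 -0.5474 -0.5443]
 [-0.7719  0.4491  0.4499]
 [-0.0018  0.7062 -0.7081]]
```

View pics/lay.png

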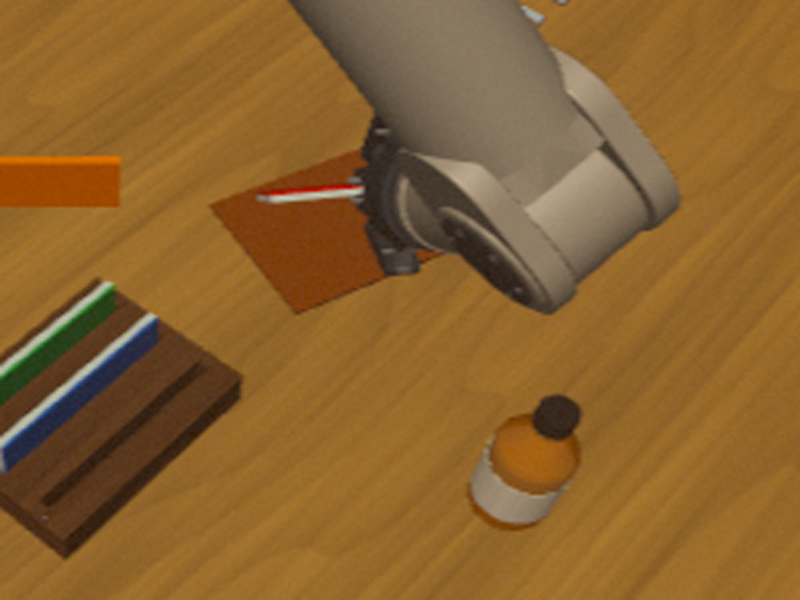

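The plate is held tilted over the pad, red side up at (305,192), and the wrist is clear of the oil bottle at (525,460). I'll go down slowly to contact.

Request:
{"fn": "send_rows", "kwargs": {"motion": [[0.0,[0,-0.006,0.006],[0,0,0]],[0.0,[0,-0.013,0.013],[0,0,0]],[0.0,[0,-0.017,0.017],[0,0,0]]]}}

```text
clock: 8.95
eef_pos: [616.6, 202.5, 150.0]
ee_rot: [1.124, -2.382, -0.988]
wrist_force: [1.8, -1.3, 3.0]
opening: 0.083
grasp_force: 51.0
```

Request:
{"fn": "send_rows", "kwargs": {"motion": [[0.0,[0,-0.006,0.006],[0,0,0]],[0.0,[0,-0.008,0.008],[0,0,0]]]}}

```text
clock: 9.2
eef_pos: [616.9, 202.2, 149.5]
ee_rot: [1.124, -2.381, -0.991]
wrist_force: [1.7, -4.3, 10.6]
opening: 0.081
grasp_force: 51.9
```

Request:
{"fn": "send_rows", "kwargs": {"motion": [[0.28,[0,0.005,-0.005],[0,0,0]],[0.28,[0,0.01,-0.01],[0,0,0]],[0.28,[0,0.01,-0.01],[0,0,0]],[0.28,[0,0.01,-0.01],[0,0,0]]]}}

```text
clock: 9.7
eef_pos: [616.3, 202.8, 149.8]
ee_rot: [1.125, -2.383, -0.987]
wrist_force: [1.1, 0.5, -0.9]
opening: 0.281
grasp_force: 0.5
```

Request:
{"fn": "send_rows", "kwargs": {"motion": [[0.28,[0,-0.03,-0.03],[0,0,0]],[0.28,[0,-0.06,-0.06],[0,0,0]],[0.28,[0,-0.1,-0.1],[0,0,0]],[0.28,[0,-0.14,-0.14],[0,0,0]],[0.28,[0,-0.18,-0.18],[0,0,0]]]}}

```text
clock: 10.32
eef_pos: [656.4, 169.5, 150.1]
ee_rot: [1.124, -2.383, -0.987]
wrist_force: [-0.1, 0.3, 0.2]
opening: 0.275
grasp_force: 0.0
```

```bash
python3 -c "
from h import *
st()
d=snap('top'); e=snap('scene'); cv2.imwrite('pics/laid.png',np.hstack([cv2.resize(d['img'][160:280,100:230,::-1],(400,400)),cv2.resize(e['img'][110:200,300:410,::-1],(400,400))]))"
```

```text
t 10.32 p [656.4 169.5 150.1] q [-0.14  0.88 -0.07  1.44 -0.53  1.4   2.5 ] F [-0.1  0.3  0.2] op 0.275 g 0.0
[[-6.360e-01 -5.458e-01 -5.456e-01]
 [-7.717e-01  4.496e-01  4.498e-01]
 [-3.000e-04  7.071e-01 -7.071e-01]]
```

View pics/laid.png

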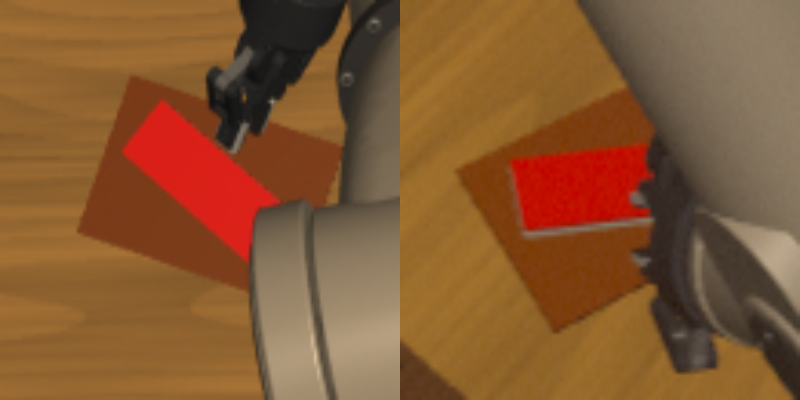

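The plate lies flat on the pad, red side up (top view corners around (160,100)–(280,205)), and the fingers are clear of it at (235,140). I'll rise, untilt and open.

Request:
{"fn": "send_rows", "kwargs": {"motion": [[0.28,[0,0.17,-0.19],[0,0,0]],[0.28,[0,0.34,-0.36],[0,0,0]],[0.28,[0,0.5,-0.5],[0,0,0]],[1.0,[0,0.65,-0.65],[0,0,0]],[1.0,[0,0.75,-0.75],[0,0,0]]]}}

```text
clock: 11.05
eef_pos: [655.5, 170.7, 364.8]
ee_rot: [1.127, -2.383, -0.988]
wrist_force: [-0.3, 0.2, -0.0]
opening: 0.693
grasp_force: 0.0
```

Request:
{"fn": "send_rows", "kwargs": {"motion": [[1.0,[0,0,0],[0.1,0,0]],[1.0,[0,0,0],[0.2,0,0]],[1.0,[0,0,0],[0.3,0,0]],[1.0,[0,0,0],[0.4,0,0]],[1.0,[0,0,0],[0.5,0,0]]]}}

```text
clock: 11.68
eef_pos: [655.2, 170.5, 362.4]
ee_rot: [-1.341, 2.839, -0.005]
wrist_force: [-0.3, 0.3, -0.1]
opening: 1.0
grasp_force: 0.0
```

```bash
cat >> h.py <<'E'
def red(n,h):
    d=snap(n); C=cloud(d); q=cv2.cvtColor(d['img'],cv2.COLOR_RGB2HSV).astype(int)
    m=((q[...,0]<5)|(q[...,0]>175))&(q[...,1]>190)&(q[...,2]>160)
    m=comps(m,1)[0]; P=onplane(d,m,h); print(n,m.sum(),rect(P),'z',np.percentile(C[m][:,2],[10,50,90]).round(1))
E
python3 -c "
from h import *
red('top',11); red('scene',11); go([526,275,360],141)"
```

```text
Traceback (most recent call last):
  File "h.py", line 33, in red
    m=comps(m,1)[0]; P=onplane(d,m,h); print(n,m.sum(),rect(P),'z',np.percentile(C[m][:,2],[10,50,90]).round(1))
      ~~~~~~~~~~^^^
IndexError: list index out of range
```

```bash
sed -i 's/q\[...,1\]>190)&(q\[...,2\]>160)/q[...,1]>180)\&(q[...,2]>130)/' h.py; python3 -c "
from h import *
d=np.load('/tmp/top.npz'); cv2.imwrite('pics/up.png',np.hstack([d['img'][100:340,80:330,::-1],r.get_image('scene')['img'][60:300,250:500,::-1]]))
try: red('top',11)
except Exception as e: print(e)
red('scene',11); go([526,275,360],141)"
```

```text
list index out of range
scene 923 (array([526.2, 273. ]), array([147.7,  52.5]), 50.49) z [10.  11.6 13.3]
t 11.88 p [655.1 170.9 362.2] q [-0.39  0.48  0.11  1.51 -0.06  1.15  2.18] F [0.4 0.  0.4] op 1.001 g 0.0
[[-6.349e-01 -7.726e-01 -2.400e-03]
 [-7.726e-01  6.349e-01  1.800e-03]
 [ 2.000e-04  3.000e-03 -1.000e+00]]
tool shift/200 [0.0078 0.8291 0.0136]
phi 140.59 wz -0.0046
```

View pics/up.png

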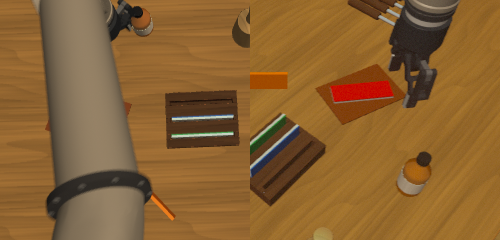

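Request:
{"fn": "send_rows", "kwargs": {"motion": [[0.85,[0,0.25,0.1],[0,0,0]],[0.85,[0.004,0.5,0.25],[0,0,0]],[0.85,[0.008,0.75,0.45],[0,0,0]],[0.85,[0.008,0.83,0.65],[0,0,0]],[0.85,[0.008,0.83,0.75],[0,0,0]]]}}

```text
clock: 12.5
eef_pos: [524.4, 275.4, 209.4]
ee_rot: [1.341, -2.834, -0.004]
wrist_force: [0.8, 0.5, -0.2]
opening: 0.847
grasp_force: 0.0
```

Request:
{"fn": "send_rows", "kwargs": {"motion": [[0.85,[0,0,0.03],[0,0,0]],[0.85,[0,0,0.05],[0,0,0]]]}}

```text
clock: 12.75
eef_pos: [527.5, 274.0, 202.4]
ee_rot: [-1.338, 2.842, 0.001]
wrist_force: [-0.5, 0.4, -0.1]
opening: 0.85
grasp_force: 0.0
```

```bash
python3 -c "
from h import *
go([526.3,273.3,173],140.5)"
```

```text
t 12.75 p [527.5 274.  202.4] q [-0.59  0.52  0.05  1.85 -0.04  0.77  1.93] F [-0.5  0.4 -0.1] op 0.85 g 0.0
[[-6.372e-01 -7.707e-01  3.000e-04]
 [-7.707e-01  6.372e-01  6.000e-04]
 [-6.000e-04  2.000e-04 -1.000e+00]]
tool shift/200 [0.0065 0.0025 0.1468]
phi 140.42 wz -0.0009
```

Request:
{"fn": "send_rows", "kwargs": {"motion": [[0.75,[0.005,0.002,0.06],[0,0,0]],[0.75,[0.005,0.002,0.11],[0,0,0]],[0.75,[0.005,0.002,0.145],[0,0,0]],[0.75,[0.005,0.002,0.145],[0,0,0]]]}}

```text
clock: 13.25
eef_pos: [525.3, 273.8, 172.4]
ee_rot: [1.34, -2.84, 0.0]
wrist_force: [-0.4, 0.7, 0.1]
opening: 0.748
grasp_force: 0.0
```

Request:
{"fn": "send_rows", "kwargs": {"newtons": 40, "motion": [[0.3,[0,0,0],[0,0,0]],[0.3,[0,0,0],[0,0,0]],[0.3,[0,0,0],[0,0,0]],[0.3,[0,0,0],[0,0,0]]]}}

```text
clock: 13.75
eef_pos: [525.9, 274.0, 173.6]
ee_rot: [-1.34, 2.84, -0.0]
wrist_force: [-0.1, 0.9, 2.5]
opening: 0.596
grasp_force: 42.8
```

Request:
{"fn": "send_rows", "kwargs": {"motion": [[0.3,[0,0,-0.05],[0,0,0]],[0.3,[0,0,-0.1],[0,0,0]],[0.3,[0,0,-0.2],[0,0,0]],[0.3,[0,0,-0.3],[0,0,0]]]}}

```text
clock: 14.25
eef_pos: [525.2, 274.0, 233.9]
ee_rot: [1.341, -2.841, -0.0]
wrist_force: [0.4, 0.4, -4.2]
opening: 0.597
grasp_force: 42.4
```

```bash
python3 -c "
from h import *
red('scene',75); go([526.3,273.3,300],27.2)"
```

```text
scene 482 (array([506.2, 242.7]), array([79.4, 52.2]), 50.25) z [70.4 71.9 73.5]
t 14.3 p [526.3 274.5 236.8] q [-0.6   0.47  0.06  1.84 -0.04  0.83  1.93] F [ 0.9 -0.5 -0.4] op 0.597 g 42.4
[[-0.6357 -0.7719  0.0038]
 [-0.7719  0.6357  0.0026]
 [-0.0044 -0.0013 -1.    ]]
tool shift/200 [ 0.0034 -0.0041 -0.3161]
phi 140.53 wz 1.2592
```

Request:
{"fn": "send_rows", "kwargs": {"motion": [[0.3,[0.1,-0.08,-0.15],[0,0,0]],[0.3,[0.25,-0.21,-0.3],[0,0,0]],[0.3,[0.42,-0.35,-0.32],[0,0,0]],[0.3,[0.58,-0.48,-0.32],[0,0,0]],[0.3,[0.68,-0.565,-0.32],[0,0,0]]]}}

```text
clock: 14.92
eef_pos: [525.9, 94.6, 297.2]
ee_rot: [1.337, -2.842, 0.001]
wrist_force: [0.5, 0.4, -3.4]
opening: 0.59
grasp_force: 43.4
```

Request:
{"fn": "send_rows", "kwargs": {"motion": [[0.3,[0.16,-0.13,0],[0,0,0]],[0.3,[0.32,-0.27,0],[0,0,0]],[0.3,[0.48,-0.4,0],[0,0,0]],[0.3,[0.6,-0.5,0],[0,0,0]],[0.3,[0.68,-0.565,0],[0,0,0]]]}}

```text
clock: 15.55
eef_pos: [526.6, -81.6, 297.1]
ee_rot: [1.338, -2.842, 0.0]
wrist_force: [0.4, 1.2, -2.7]
opening: 0.595
grasp_force: 43.4
```

Request:
{"fn": "send_rows", "kwargs": {"motion": [[0.3,[0.16,-0.13,0],[0,0,0.08]],[0.3,[0.32,-0.27,0],[0,0,0.17]],[0.3,[0.48,-0.4,0],[0,0,0.26]],[0.3,[0.6,-0.5,0],[0,0,0.36]],[0.3,[0.68,-0.565,0],[0,0,0.45]]]}}

```text
clock: 16.18
eef_pos: [527.2, -258.2, 297.0]
ee_rot: [0.264, -3.13, 0.0]
wrist_force: [-0.9, 0.5, -3.5]
opening: 0.595
grasp_force: 43.4
```

Request:
{"fn": "send_rows", "kwargs": {"motion": [[0.3,[0,0,0],[0,0,0.1]],[0.3,[0,0,0],[0,0,0.2]],[0.3,[0,0,0],[0,0,0.3]],[0.3,[0,0,0],[0,0,0.4]],[0.3,[0,0,0],[0,0,0.45]]]}}

```text
clock: 16.8
eef_pos: [527.8, -255.9, 296.8]
ee_rot: [-0.829, -3.03, -0.001]
wrist_force: [0.4, -0.4, -2.4]
opening: 0.591
grasp_force: 43.4
```

Request:
{"fn": "send_rows", "kwargs": {"motion": [[0.3,[0,0,0],[0,0,0.1]],[0.3,[0,0,0],[0,0,0.2]],[0.3,[0,0,0],[0,0,0.3]],[0.3,[0,0,0],[0,0,0.355]],[0.3,[0,0,0],[0,0,0.355]]]}}

```text
clock: 17.42
eef_pos: [527.8, -256.0, 296.8]
ee_rot: [-1.625, -2.688, -0.0]
wrist_force: [-0.3, -0.3, -3.9]
opening: 0.592
grasp_force: 43.4
```

```bash
python3 -c "
from h import *
go([528.5,-256,240],27.2)
for n in ('top','scene'):
    try: red(n,135)
    except Exception as e: print(e)
    d=np.load(f'/tmp/{n}.npz'); cv2.imwrite(f'/tmp/{n}.png',d['img'][...,::-1])
d=cv2.imread('/tmp/top.png')[130:280,300:450];e=cv2.imread('/tmp/scene.png')[200:400,120:320]
cv2.imwrite('pics/over.png',np.hstack([cv2.resize(d,(400,400)),cv2.resize(e,(400,400))]))"
```

```text
t 17.43 p [ 527.8 -256.   296.8] q [-0.15  0.48  0.69  1.82 -0.36  0.97  1.18] F [-0.3 -0.3 -3.9] op 0.592 g 43.4
[[-4.644e-01  8.856e-01 -5.000e-04]
 [ 8.856e-01  4.644e-01  6.000e-04]
 [ 7.000e-04 -2.000e-04 -1.000e+00]]
tool shift/200 [-0.0019  0.0029  0.2839]
phi 27.67 wz 0.0052
top 616 (array([ 511.1, -224. ]), array([50.2, 74. ]), 117.76) z [131.3 133.4 135.6]
scene 1459 (array([ 543.2, -287.5]), array([52.6, 86.1]), 117.8) z [133.2 134.6 136. ]
```

View pics/over.png

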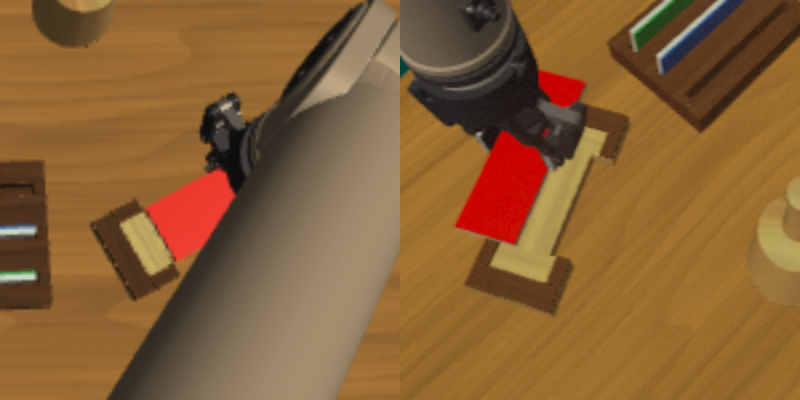

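The plate is level above the holder; top and scene views both show it about 1–2 mm short of centre. I'll correct and lower it to just above the stops.

Request:
{"fn": "send_rows", "kwargs": {"motion": [[0.3,[0.003,0.002,0.12],[0,0,0.006]],[0.3,[0.0075,0.005,0.24],[0,0,0.006]],[0.3,[0.0075,0.005,0.34],[0,0,0.006]],[0.3,[0.0075,0.005,0.4],[0,0,0.006]],[0.3,[0.0075,0.005,0.43],[0,0,0.006]]]}}

```text
clock: 18.15
eef_pos: [528.1, -254.8, 210.5]
ee_rot: [-1.64, -2.679, 0.0]
wrist_force: [-0.5, -0.1, -3.7]
opening: 0.593
grasp_force: 43.4
```

```bash
cat >> h.py <<'E'
def chk(h):
    ph=np.radians(27.2); n_=np.array([np.cos(ph),np.sin(ph)]); e_=np.array([-n_[1],n_[0]])
    for n in('top','scene'):
        d=snap(n); C=cloud(d); q=cv2.cvtColor(d['img'],cv2.COLOR_RGB2HSV).astype(int)
        m=((q[...,0]<5)|(q[...,0]>175))&(q[...,1]>180)&(q[...,2]>130)
        x,y,z=C[...,0],C[...,1],C[...,2]
        for k in comps(m&(x>400)&(y<-100),2):
            P=onplane(d,k,h)[:,:2]; print(n,k.sum(),'e',(P@e_).min().round(1),(P@e_).max().round(1),'n',np.percentile(P@n_,[1,99]).round(1),rect(P)[2],'z',np.percentile(C[k][:,2],[10,50,90]).round(1))
        b=(x>420)&(x<640)&(y>-380)&(y<-130)&(z>13)&(z<29)&~m
        B=onplane(d,comps(b&(z>21.5)&(q[...,2]<150),1)[0]|(comps(b&(z>21.5)&(q[...,2]<150),2)[-1]),24)[:,:2]
        print('  holder e',(B@e_).min().round(1),(B@e_).max().round(1),'n',(B@n_).min().round(1),(B@n_).max().round(1))
E
python3 -c "
from h import *
st(); chk(45)"
```

```text
t 18.15 p [ 528.1 -254.8  210.5] q [-0.09  0.59  0.62  1.88 -0.46  0.82  1.24] F [-0.5 -0.1 -3.7] op 0.593 g 43.4
[[-4.547e-01  8.906e-01 -4.000e-04]
 [ 8.906e-01  4.547e-01  2.000e-04]
 [ 4.000e-04 -2.000e-04 -1.000e+00]]
top 299 e -467.6 -396.0 n [342.  378.4] 132.84 z [44.6 47.4 49.7]
  holder e -417.2 -368.8 n 325.7 394.9
scene 1170 e -545.2 -462.6 n [325.9 376.5] 117.32 z [46.4 47.9 49.6]
scene 259 e -428.4 -394.7 n [338.4 376.8] 26.93 z [46.7 48.3 50. ]
  holder e -570.4 -370.1 n 310.7 395.4
```

Request:
{"fn": "send_rows", "kwargs": {"motion": [[0.3,[0.004,0.0025,0.02],[0,0,0]],[0.3,[0.004,0.0025,0.04],[0,0,0]],[0.3,[0.004,0.0025,0.06],[0,0,0]],[0.3,[0.004,0.0025,0.08],[0,0,0]],[0.3,[0.004,0.0025,0.09],[0,0,0]]]}}

```text
clock: 18.88
eef_pos: [528.1, -253.7, 192.7]
ee_rot: [-1.64, -2.679, -0.0]
wrist_force: [0.5, -0.2, -2.7]
opening: 0.591
grasp_force: 43.4
```

Request:
{"fn": "send_rows", "kwargs": {"motion": [[0.3,[0,0,0.005],[0,0,0]],[0.3,[0,0,0.01],[0,0,0]],[0.3,[0,0,0.01],[0,0,0]]]}}

```text
clock: 19.25
eef_pos: [528.2, -253.7, 191.1]
ee_rot: [1.641, 2.679, 0.0]
wrist_force: [0.2, 0.2, -2.2]
opening: 0.595
grasp_force: 43.4
```

```bash
python3 -c "
from h import *
st(); chk(29)"
```

```text
t 19.25 p [ 528.2 -253.7  191.1] q [-0.07  0.62  0.6   1.89 -0.48  0.78  1.26] F [ 0.2  0.2 -2.2] op 0.595 g 43.4
[[-4.546e-01  8.907e-01  1.000e-04]
 [ 8.907e-01  4.546e-01  1.000e-04]
 [ 1.000e-04  1.000e-04 -1.000e+00]]
top 231 e -465.4 -394.6 n [347.7 378.9] 118.22 z [25.4 28.  30. ]
  holder e -416.9 -369.1 n 334.6 394.9
scene 1122 e -545.0 -463.7 n [327.4 378.1] 116.58 z [27.3 29.  30.5]
scene 253 e -430.3 -394.7 n [339.  378.5] 26.75 z [27.7 29.  31.1]
  holder e -570.3 -370.1 n 310.7 395.5
```

Request:
{"fn": "send_rows", "kwargs": {"motion": [[0.3,[0,0,0.005],[0,0,0]],[0.3,[0,0,0.01],[0,0,0]],[0.3,[0,0,0.01],[0,0,0]]]}}

```text
clock: 19.73
eef_pos: [528.1, -253.7, 188.9]
ee_rot: [-1.64, -2.679, -0.0]
wrist_force: [-0.5, 0.1, -2.8]
opening: 0.591
grasp_force: 43.4
```

Request:
{"fn": "send_rows", "kwargs": {"motion": [[0.3,[0,0,0.004],[0,0,0]],[0.3,[0,0,0.006],[0,0,0]],[0.3,[0,0,0.006],[0,0,0]]]}}

```text
clock: 20.1
eef_pos: [528.2, -253.9, 188.6]
ee_rot: [-1.641, -2.679, -0.001]
wrist_force: [-1.7, 1.6, 5.9]
opening: 0.594
grasp_force: 44.3
```

Contact came exactly at the seated height. I'll release and rise.

Request:
{"fn": "send_rows", "kwargs": {"motion": [[0.65,[0,0,0],[0,0,0]],[0.75,[0,0,0],[0,0,0]],[0.8,[0,0,0],[0,0,0]],[0.8,[0,0,0],[0,0,0]]]}}

```text
clock: 20.6
eef_pos: [528.2, -253.8, 187.8]
ee_rot: [1.641, 2.679, 0.0]
wrist_force: [-0.2, 0.4, 0.1]
opening: 0.799
grasp_force: 0.0
```

Request:
{"fn": "send_rows", "kwargs": {"motion": [[0.8,[0,0,-0.03],[0,0,0]],[0.8,[0,0,-0.1],[0,0,0]],[0.8,[0,0,-0.25],[0,0,0]],[0.8,[0,0,-0.5],[0,0,0]],[0.8,[0,0,-0.75],[0,0,0]]]}}

```text
clock: 21.22
eef_pos: [527.9, -253.9, 340.2]
ee_rot: [1.641, 2.678, 0.0]
wrist_force: [1.0, 0.7, 0.2]
opening: 0.801
grasp_force: 0.0
```

```bash
python3 -c "
from h import *
st(); chk(26)
e=np.load('/tmp/scene.npz')['img']; cv2.imwrite('pics/fin.png',cv2.resize(e[150:390,130:430,::-1],(750,600)))"
```

```text
t 21.23 p [ 527.9 -253.9  340.2] q [-0.18  0.43  0.73  1.78 -0.32  1.05  1.14] F [1.  0.7 0.2] op 0.801 g 0.0
[[-4.542e-01  8.909e-01  6.000e-04]
 [ 8.909e-01  4.542e-01 -2.000e-04]
 [-4.000e-04  5.000e-04 -1.000e+00]]
top 913 e -517.1 -394.8 n [329.2 378.6] 117.21 z [22.7 25.1 27.7]
  holder e -417.1 -368.8 n 311.1 394.9
scene 1879 e -545.0 -395.2 n [327.9 378.2] 116.6 z [25.  26.5 28.1]
  holder e -570.4 -370.1 n 310.7 395.5
```

View pics/fin.png

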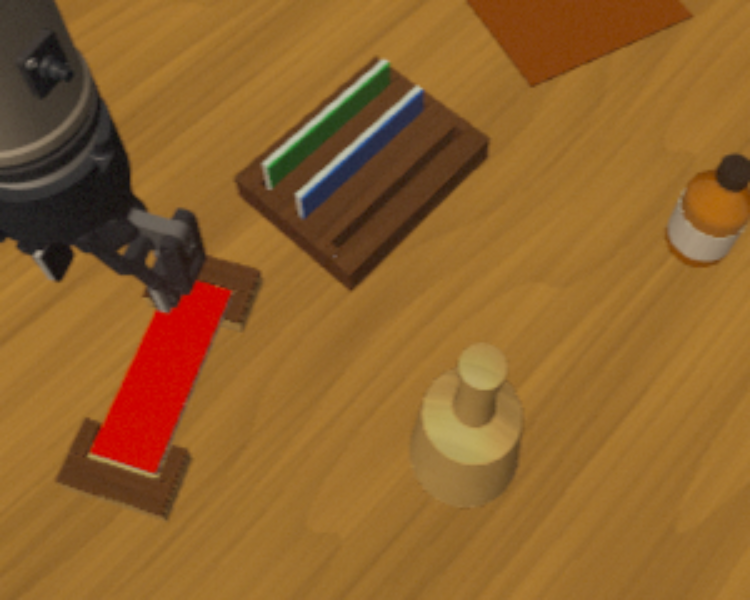

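The plate lies flat between the stops at (165,380), red side up and centred within about 1 mm. The blue and green plates, the mallet and the oil bottle are still in place, so I'm handing in.

```bash
python3 -c "
from bench import r
print(r.close_job())"
```

```text
the job is handed in; nothing more can be done
None
```

The red plate was drawn from the rack, laid flat on the leather pad and let go, then regripped and lowered into the bench holder, where the cameras show it flat, red face up and centred within about 1 mm; the blue and green plates, mallet and oil bottle look undisturbed, and the job is handed in at about 21 s of the 69 s allowed (no verdict was returned).

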